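# Return the press tools to their foam inserts

## Robot

A 7-joint arm with a two-finger parallel gripper is mounted at the origin on a cart in front of the work surface, level with it; the furniture and walls round the work are solid. World frame = base frame: x ahead of the robot, y to its left, z up, the work surface at z = 0. Lengths are in m, angles in rad, forces in N, time in s.
With the tool pointing down it reaches from about 0.425 to 0.875 m from the base axis. Payload 4.7 kg.
Tool frame: the origin (TCP) lies at the very end of the fingers, on their centre line; the grasp point (between the pads) lies behind it (manip.pinch_z is the z of the grasp point in the tool frame, in m); z points along the fingers, y is the line along which they close (so a half turn about z gives the same grasp; the last joint's range is limited). The gripper opens to 85 mm and grips with 20 to 120 N. Pads are 22 mm wide; open, the fingers measure 114 mm over their backs; the gripper's body (76 mm by 85 mm) begins 54 mm behind the grasp point. The pads swing forward as they close: fully open they stand 13 mm farther back than shut.
Start: joints at [1.233, 0.321, -0.07, 1.45, 0.023, 1.371, -0.057], TCP at [0.224, -0.61, 0.231] pointing down, gripper open.
Joint ranges: [-2.86, 2.86], [-0.3, 2.09], [-1.38, 1.24], [0.06, 2.45], [-1.56, 4.7], [0.09, 2.05], [-2.69, 2.69]. Speed limits (rad/s): [2.57, 2.57, 3.14, 3.14, 3.14, 3.14, 3.14].

## Interface

Orientations are given as a unit quaternion [x, y, z, w].
In Python, from bench import manip gives the robot as it stands.
- The arm moves only by the shell command python3 -m inch 'ROWS'. ROWS is JSON, a list that holds one entry, the list of rows, each a list of 5 numbers: the closure, from 0 (fully open) to 1 (shut), then the shift along the world's x, y, z each as a share of 0.02 m, from -1 to 1, then the turn about the world's z as a share of pi rad, from -1 to 1. In form: [[[gripper, dx, dy, dz, roll], ...]]. A call has 1 to 12 rows; each row shifts and turns the commanded pose from where the row before left it; what a row does not reach is not made up. A row lasts 1/10 s, in which the tool goes at most 50 mm and 8.59 degrees, less where a joint would pass 70% of its speed; a pose out of reach is approached as far as the arm can. A call with a number of a shift or a turn outside -1 to 1 is refused whole. A call with a gripper value outside its range is refused whole. The fingers move at their own pace and stop on an object; the grip force is fixed at half the most. Time passes only in rows, so rows that do not move let the fingers close. It gives the time, the measured TCP pose, the force, the opening and the grip force at its end, in the units of the state.
- manip.read_state(): the state, without advancing time (a new reading comes with each control period).
- manip.read_camera(name): name is "side" or "top" or "wrist"; returns a dict with "image" (400x640x3 uint8, red, green, blue), "range_z" (400x640 float32, m along the optical axis (not along the pixel's ray), 0 where there is no reading), "K" (3x3 intrinsics, pixels), "position" and "rotation" of the camera in the world; the wrist camera has in their place "mount" (4x4, takes a point from camera to tool coordinates, whose origin is the TCP and whose axes are the flange's). Camera axes: x right, y up, looking along -z (the intrinsics and any distortion apply to the point x, -y, -z); pixel columns grow to the right and rows downward; lengths in m; the calibration is good to about 2 mm. The wrist camera is an equidistant fisheye: a pixel r from the principal point sees the ray r / f radians off the axis. A picture is of the moment at which its call begins: read the wrist's pose just before it.
- manip.job_done(): hands the job in; it is judged then, once.
The state is a dict: "clock": time; "qpos": joint angles; "joint_vel": joint speeds; "effort": joint torques, N m; "eef_pos": TCP position; "tcp_rot": TCP orientation; "ft_force": force on the tool from outside, world axes, zero at the start; "wrist_torque": the same for the moment, N m; "opening": opening from 0.0 (shut) to 1.0 (fully open); "finger_force": force on a finger pad.
Only numpy, scipy, OpenCV 4.12 (cv2) and the standard library are available. Lean on these libraries where they do the work, as an engineer would, in place of code of your own. Each camera call takes 0.05 s, during which the arm holds its last target. There are 200 camera calls.

## Task

Put the four press tools (orange screwdriver, ink spatula, the black blower bulb lying beside the tray, not the spare one far back on the lace mat, and red hex-key set) back in the foam tool tray, each lying fully down in the cut-out of its own shape. Somebody dropped the hex-key set into the blower's cut-out, so it has to come out before the blower can go home. Leave the stapler and the roll of black tape where they are.

Things in the scene. Friction and masses are not known exactly. Their poses are not given: they have to be found in the camera images.
- screwdriver_mid (a point): screwdriver, orange handle, 183 mm long, lying on the desk. Point: mid-length, on its axis, 14 mm above what it lies on; y runs towards the handle end (it may lie rolled about y). Handle: round, 28 mm across, y +6 to +92 mm; shaft 6 mm thick, y -85 to +6. Grip the handle across x at about y +42, its balance.
- ink_spatula: ink spatula, brown wooden handle, steel blade with a red end, 213 x 22 mm, lying on the desk. Origin: mid-length, at the underside; y runs towards the handle end. Handle 20 mm wide (x), 13 high, y +6 to +106 mm; blade 22 wide, 2 thick, 6 above the underside, y -103 to +6. Grip the handle across x at about y +42.
- blower: black rubber blower bulb (rigid), 51 x 112 x 51 mm, lying on the bare desk beside the tray (a spare one far back on the lace mat is no part of the job). Origin: mid-length, at the underside; the thin nozzle points along -y. Bulb 52 mm wide (x), 51 high, y -26 to +56 mm; nozzle 5 thick, 26 above the underside, y -56 to -26. Grip the bulb across x at about y +15.
- hex_key_set: red folding hex-key holder, 24 (x) x 90 (y) x 27 mm; at the start it lies wrongly in the blower's cut-out, flat on the blue floor. Origin: centre of its underside; y runs along it. Its solid body is 22 mm wide and 24 high. Grip it across x at the middle; it may be turned end for end.
- foam_screwdriver: Screwdriver insert: foam, dark grey with blue floor, 100 (x) x 240 (y) x 22 mm, fixed in a grey tray, underside 2 mm over the desk. Origin: centre of underside. Cut-out floor at z = +6 mm, 16 mm deep. Home: tool's point over the origin, its y along the insert's y. Cut-out: 38 mm wide, y -1 to +99 (handle), then 16 wide to y -97 (shaft); round finger scallops of radius 38 mm about y +42.
- foam_spatula: Ink-spatula insert: foam, dark grey with blue floor, 100 (x) x 240 (y) x 22 mm, fixed in a grey tray, underside 2 mm over the desk. Origin: centre of underside. Cut-out floor at z = +6 mm, 16 mm deep. Home: tool's point over the origin, its y along the insert's y. Cut-out: straight slot 32 mm wide, y -110 to +113 (handle at +y); round finger scallops of radius 36 mm about y +42.
- foam_hex: Hex-key insert: foam, dark grey with blue floor, 100 (x) x 240 (y) x 22 mm, fixed in a grey tray, underside 2 mm over the desk. Origin: centre of underside. Cut-out floor at z = +6 mm, 16 mm deep. Home: tool's point over the origin, its y along the insert's y. Cut-out: short slot 32 mm wide, y -51 to +51; round finger scallops of radius 38 mm about y 0.
- foam_blower: Blower insert: foam, dark grey with blue floor, 100 (x) x 240 (y) x 22 mm, fixed in a grey tray, underside 2 mm over the desk. Origin: centre of underside. Cut-out floor at z = +6 mm, 16 mm deep. Home: tool's point over the origin, its y along the insert's y. Cut-out: 62 mm wide, y -34 to +65 (bulb), then 18 wide to y -65 (nozzle); round finger scallops of radius 44 mm about y +15.
- stapler: blue desk stapler, 33 x 135 x 56 mm, standing on the desk right of the work; stays where it is. Origin: centre of its underside; y runs along it.
- black_tape: small roll of black tape, 58 mm across, 19 mm high, lying on the desk left of the work; stays where it is. Origin: centre of its underside.
Things that resemble listed ones, but are neither listed nor needed, are in the scene too. What is shaped like the blower but purple is not meant.

How it is judged:
By the outcome, as a careful person would: the job done as asked, in the order asked, and still so for the second after the job is handed in, with the robot touching nothing.
It also fails if it takes over 112 s, if anything falls off the work surface, if the arm or the gripper's body presses on something with over 40 N, if the wrist force passes 120 N, or if a joint passes its speed limit or range.

## Working session

There is one attempt and no reset: what is moved stays moved. The work goes in short steps, Python scripts to look and compute and a shell command to move; the robot and the scene stay as the last step left them, time stands still between calls to the robot, and variables do not carry over. Pictures are saved under pics/ and viewed, at most 14 in all, crops included, and the job is handed in when it is done.

```bash
mkdir -p pics; ls; python3 - <<'E'
from bench import manip
import cv2,numpy as np
s=manip.read_state();print(s, manip.pinch_z)
for n in ["top","side"]:
    c=manip.read_camera(n);np.savez("pics/%s0.npz"%n,**c)
    cv2.imwrite("pics/%s0.png"%n,c["image"][:,:,::-1]);print(n,c["K"],c["position"],c["rotation"])
E
```

```text
pics
{'clock': 0.0, 'qpos': array([ 1.2330871 ,  0.32182823, -0.07008568,  1.45168759,  0.02259828,
        1.3708212 , -0.05686307]), 'joint_vel': array([ 9.65418646e-04,  4.97592805e-05, -7.37683888e-04, -8.07502690e-04,
       -8.31327253e-04,  8.18264322e-04,  1.58844559e-03]), 'effort': array([-5.04952965e-06, -4.93587148e+01, -3.82231800e-01, -3.14335549e+01,
        1.30467440e-02,  1.14737314e-02, -1.29073865e-05]), 'eef_pos': array([ 0.22375166, -0.6096859 ,  0.23021381]), 'tcp_rot': array([ 9.84562183e-01,  1.75032424e-01, -2.19530527e-04, -9.53728031e-04]), 'ft_force': array([ 0.34594184, -0.34253309,  0.69705636]), 'wrist_torque': array([-0.00164318, -0.03697019,  0.00854184]), 'finger_force': 0.0, 'opening': 0.9991716357293647} -0.0187
top [[400.12584479   0.         317.75979355]
 [  0.         400.12584479 196.81403511]
 [  0.           0.           1.        ]] [0.33444006 0.00865639 1.33822811] [ 0.0430699  -0.04234507 -0.70241541  0.70919988]
side [[463.07779566   0.         311.36737406]
 [  0.         463.07779566 197.8618612 ]
 [  0.           0.           1.        ]] [ 0.06800317 -1.14549319  0.87065468] [ 0.46342671 -0.07699262 -0.16757177  0.86673382]
```

View pics/top0.png

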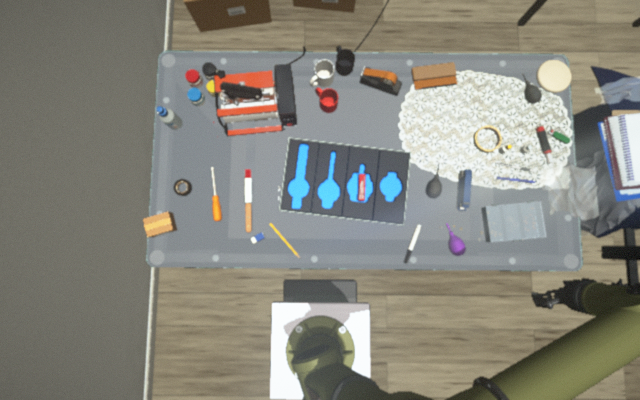

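View pics/side0.png

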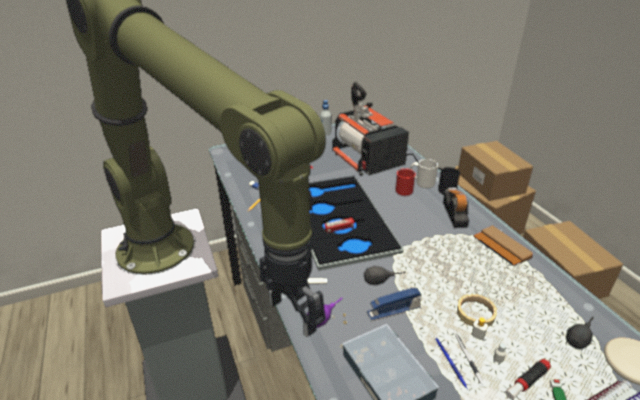

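The top view shows the tray with blue cut-outs at about (298,180), (329,180), (361,185) and (391,186). The hex set is in the third at (362,185). The screwdriver is at (215,195), the spatula at (248,200), the blower at (434,187) and the stapler at (464,190). The side view matches.

```bash
cat > h.py <<'E'
import numpy as np,cv2
from scipy.spatial.transform import Rotation as R
from bench import manip
def pts(c,uv,z):
    "fixed camera: pixels -> world points on plane z"
    uv=np.atleast_2d(uv).astype(float);K=c["K"]
    d=np.c_[(uv[:,0]-K[0,2])/K[0,0],-(uv[:,1]-K[1,2])/K[1,1],-np.ones(len(uv))]
    d=R.from_quat(c["rotation"]).apply(d);p=c["position"]
    return p+d*((z-p[2])/d[:,2])[:,None]
def wrist(name):
    s=manip.read_state();c=dict(manip.read_camera("wrist"))
    c["T"]=np.eye(4);c["T"][:3,:3]=R.from_quat(s["tcp_rot"]).as_matrix();c["T"][:3,3]=s["eef_pos"]
    np.savez("pics/%s.npz"%name,**c);cv2.imwrite("pics/%s.png"%name,c["image"][:,:,::-1]);return c
def wpts(c,uv,z):
    "wrist fisheye: pixels -> world points on plane z"
    uv=np.atleast_2d(uv).astype(float);K=c["K"]
    a=(uv-[K[0,2],K[1,2]])/[K[0,0],K[1,1]];r=np.hypot(*a.T)+1e-12
    d=np.c_[np.sin(r)*a[:,0]/r,-np.sin(r)*a[:,1]/r,-np.cos(r)]
    M=c["T"]@c["mount"];d=d@M[:3,:3].T;p=M[:3,3]
    return p+d*((z-p[2])/d[:,2])[:,None]
def axis(P):
    "centre, long-axis direction (deg), length, width of a point set (min-area box)"
    (x,y),(w,h),a=cv2.minAreaRect((P[:,:2]*1000).astype(np.float32))
    if h>w:w,h,a=h,w,a+90
    return np.round([x,y,(a+90)%180-90,w,h],1)
def hsv(c):return cv2.cvtColor(c["image"],cv2.COLOR_RGB2HSV)
def blobs(m,amin):
    n,l,st,ce=cv2.connectedComponentsWithStats(m.astype(np.uint8))
    return [np.argwhere(l==i)[:,::-1] for i in range(1,n) if st[i,4]>=amin]
E
python3 - <<'E'
from h import *
c=dict(np.load("pics/top0.npz"));H=hsv(c);h,s,v=H[...,0],H[...,1],H[...,2]
def show(n,m,z,a=25):
    for b in blobs(m,a): print(n,b.min(0),b.max(0),len(b),axis(pts(c,b,z)))
box=np.zeros(h.shape,bool);box[135:265,150:480]=1
show("blue",box&(h>95)&(h<115)&(s>180)&(v>150),.008)
show("red",box&((h<6)|(h>174))&(s>110),.02,8)
show("orange",box&(h>=6)&(h<20)&(s>110),.01,15)
show("dark",box&(v<60),.024,40)
im=cv2.resize(c["image"][130:270,150:480],None,fx=2.4,fy=2.4,interpolation=cv2.INTER_CUBIC);cv2.imwrite("pics/crop0.png",im[:,:,::-1])
E
```

```text
red [245 169] [250 176] 43 [574.1 246.5   1.7  24.   16.7]
red [359 175] [364 183] 34 [ 5.558e+02 -1.346e+02 -2.000e-01  2.720e+01  1.670e+01]
orange [212 195] [221 220] 164 [456.1 349.4   8.7  84.6  27.8]
orange [246 204] [250 231] 110 [424.5 241.9   1.8  90.1  13.3]
orange [150 213] [173 235] 290 [400.9 533.9 -72.9  80.1  61.6]
```

View pics/crop0.png

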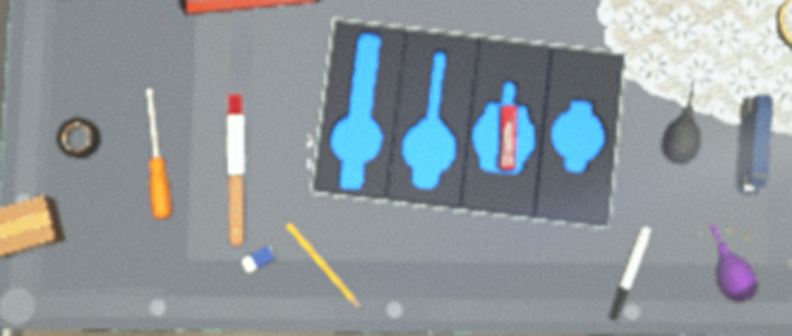

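Left to right, the cut-outs are spatula, screwdriver, blower (holding the hex set) and hex. The handle ends face the robot. I'll move above the tray for a wrist view.

```bash
python3 -m inch '[[[0,0.7,1,0.4,-0.007],[0,0.7,1,0.4,-0.007],[0,0.7,1,0.4,-0.007],[0,0.7,1,0.4,-0.007],[0,0.7,1,0.4,-0.007],[0,0.7,1,0.4,-0.007],[0,0.7,1,0.4,-0.007],[0,0.7,1,0.4,-0.007],[0,0.7,1,0.4,-0.007],[0,0.7,1,0.4,-0.007],[0,0.7,1,0.4,-0.007],[0,0.7,1,0.4,-0.007]]]'
python3 -m inch '[[[0,0.7,1,0,-0.007],[0,0.7,1,0,-0.007],[0,0.7,1,0,-0.007],[0,0.7,1,0,-0.007],[0,0.7,1,0,-0.007],[0,0.7,1,0,-0.007],[0,0.7,1,0,-0.007],[0,0.7,1,0,-0.007],[0,0.7,1,0,-0.007],[0,0,0,0,0],[0,0,0,0,0]]]'
python3 - <<'E'
from h import *
s=manip.read_state();print(s["clock"],s["eef_pos"],s["tcp_rot"],s["qpos"])
c=wrist("w1");print(c["K"],c["mount"])
E
```

```text
clock: 1.3
eef_pos: [0.3922, -0.3692, 0.3272]
tcp_rot: [0.999, 0.043, -0.0, -0.0]
ft_force: [0.5, 0.1, -0.8]
opening: 0.997
finger_force: 0.0
clock: 2.4
eef_pos: [0.5178, -0.19, 0.3269]
tcp_rot: [0.999, -0.054, -0.001, 0.0]
ft_force: [-0.3, -0.3, 0.8]
opening: 0.999
finger_force: 0.0
2.4 [ 0.51779103 -0.19003858  0.32690408] [ 9.98524422e-01 -5.43015786e-02 -5.55608084e-04  9.42688621e-05] [ 0.69574599  0.1039374  -0.42606209  1.52974252  0.04337562  1.51824132
 -1.41006124]
[[309.70691629   0.         321.52941153]
 [  0.         309.70691629 196.67287063]
 [  0.           0.           1.        ]] [[-5.41853622e-04  9.58325125e-01  2.85679299e-01  7.23632375e-02]
 [ 9.99999784e-01  6.25774287e-04 -2.02470802e-04 -5.73308245e-05]
 [-3.72803616e-04  2.85679127e-01 -9.58325256e-01 -1.43957532e-01]
 [ 0.00000000e+00  0.00000000e+00  0.00000000e+00  1.00000000e+00]]
```

View pics/w1.png

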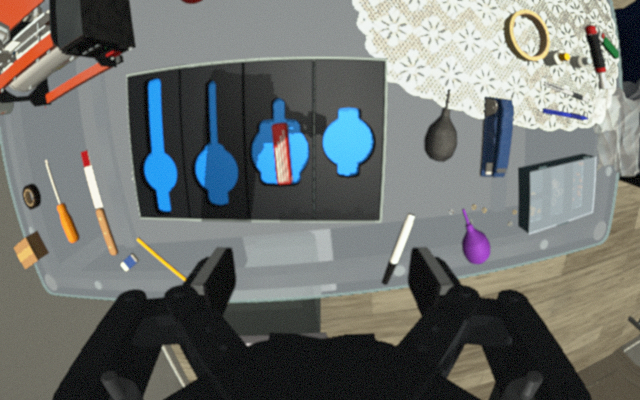

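The wrist view shows all four cut-outs at (158,145), (214,145), (280,150) and (348,143). The hex set is at (281,155), the blower at (441,138), the stapler at (496,137), the screwdriver at (62,205) and the spatula at (97,205).

```bash
cat > m.py <<'E'
from h import *
def go(f,top=False):
    c=dict(np.load(f));H=hsv(c);h,s,v=[H[...,i].astype(int) for i in range(3)];P=pts if top else wpts
    g=np.zeros(h.shape,bool)
    if top:g[135:265,170:480]=1
    else:g[60:265,20:520]=1
    def show(n,m,z,a):
        for b in blobs(m&g,a):print(n,b.min(0),b.max(0),len(b),axis(P(c,b,z)))
    k=1 if not top else .4
    show("blue",(h>95)&(h<118)&(s>150)&(v>100),.008,150*k)
    show("red",((h<8)|(h>172))&(s>110)&(v>70),.033,40*k)
    show("orange",(h>=6)&(h<22)&(s>100),.012,100*k)
    show("dark",(v<85)&(s<70),.026,150*k)
if __name__=="__main__":
    go("pics/w1.npz");print();go("pics/top0.npz",True)
E
python3 m.py
```

```text
blue [144  78] [177 211] 2394 [566.8  71.3 -13.9 225.1  66.4]
blue [195  82] [237 204] 2294 [554.2 -29.3 -11.8 194.6  72.2]
blue [252  99] [308 184] 2229 [ 544.2 -129.3   -6.8  130.4   86.3]
blue [322 108] [373 176] 2431 [ 534.1 -231.4   25.9   97.2   77.4]
red [20 60] [34 73] 45 [797.3 373.9 -82.8  56.   10.4]
red [45 63] [108 103] 615 [716.7 228.9 -85.2 177.4  22.1]
red [273 124] [290 185] 373 [ 528.4 -133.9   -2.1   89.3   20.1]
red [ 81 151] [ 89 166] 101 [576.2 226.8   2.1  26.5  18.1]
orange [20 60] [34 73] 116 [805.6 404.7  70.4  59.3  28.6]
orange [45 63] [109 103] 603 [722.8 249.  -85.4 188.9  23.7]
orange [ 57 203] [ 78 242] 422 [454.1 355.6   8.2  87.   42.9]
orange [ 96 209] [116 254] 355 [427.8 241.2   3.   95.7  22.5]
orange [ 20 232] [ 46 264] 603 [395.3 556.7 -71.2 158.7  66.7]
dark [128  60] [383 219] 21818 [551.6 -80.7  83.5 402.1 238.4]
dark [20 77] [ 50 105] 309 [720.8 364.3 -84.1 106.5  55.2]
dark [485  98] [498 118] 173 [ 572.8 -465.    -3.1   32.4   25.1]
dark [425 108] [455 160] 734 [ 535.4 -371.9   -2.6   79.6   50.1]
dark [197 248] [233 264] 321 [373.3   8.7  86.9  69.8  30.5]
dark [410 248] [446 264] 301 [ 333.5 -353.2   80.5   69.5   30.5]

blue [288 144] [309 208] 796 [567.1  76.5   1.1 218.7  70.6]
blue [318 151] [339 208] 622 [ 5.559e+02 -2.470e+01  5.000e-01  1.943e+02  7.050e+01]
blue [347 164] [364 201] 294 [ 549.9 -112.5  -14.   129.    46.4]
blue [380 172] [401 201] 464 [ 535.1 -233.3   26.    92.3   73.1]
blue [365 174] [373 201] 138 [ 528.9 -161.8   -2.4   92.1   25.1]
red [245 169] [250 176] 43 [571.8 244.1   1.7  23.7  16.6]
red [359 175] [364 183] 34 [ 5.536e+02 -1.332e+02 -2.000e-01  2.700e+01  1.650e+01]
orange [212 195] [221 220] 199 [455.6 349.    9.4  85.   28.3]
orange [246 204] [250 231] 136 [424.4 241.6   1.7  89.9  13.3]
orange [170 214] [174 230] 45 [407.  493.    3.1  53.4  13.2]
dark [174 180] [191 195] 67 [517.5 457.2 -57.5  53.8  46. ]
```

```bash
python3 -m inch '[[[0.55,0.1,0.5,-1,0.004],[0.55,0.1,0.5,-1,0.004],[0.55,0.1,0.5,-1,0.004],[0.55,0.1,0.5,-1,0.004],[0.55,0.13,0.5,-1,0.004],[0.55,0,0.3,-1,0.003],[0.55,0,0,-1,0],[0.55,0,0,-1,0],[0.55,0,0,-1,0],[0.55,0,0,-0.8,0],[0.55,0,0,0,0],[0.55,0,0,0,0]]]'
python3 - <<'E'
from h import *
c0=dict(np.load("pics/w1.npz"));H=hsv(c0)[...,2].astype(int)
s=manip.read_state();print(s["eef_pos"],s["tcp_rot"])
c=wrist("w2");h,sa,v=[hsv(c)[...,i].astype(int) for i in range(3)]
for b in blobs(((h<8)|(h>172))&(sa>110)&(v>70),150):print("red",b.min(0),b.max(0),len(b),axis(wpts(c,b,.034)))
# nozzle tip from first view
a,b_=wpts(c0,[[448,92],[441,137]],.026);print(a,b_,np.degrees(np.arctan2(*(a-b_)[1::-1])))
E
```

```text
clock: 3.65
eef_pos: [0.5282, -0.1353, 0.1315]
tcp_rot: [1.0, -0.02, -0.0, 0.0]
ft_force: [0.9, -0.1, 0.4]
opening: 0.45
finger_force: 0.0
[ 0.52821934 -0.13534651  0.13153015] [ 9.99806391e-01 -1.96749451e-02 -2.20227943e-04  1.68106642e-04]
red [41  2] [66 14] 170 [745.8 137.   68.   48.1  13. ]
red [ 0 29] [57 73] 813 [717.9 189.4 -84.2 122.3  23.2]
red [305 140] [331 245] 1278 [ 530.  -132.9   -2.4   89.6   21.4]
red [ 18 157] [ 27 179] 156 [577.8 214.1   1.7  26.1  16.7]
[ 0.59888584 -0.388771    0.026     ] [ 0.53119594 -0.3727905   0.026     ] -13.283391683147553
```

View pics/w2.png

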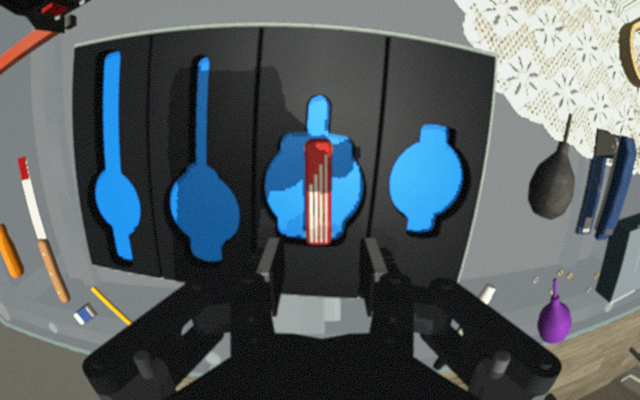

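The wrist view shows the hex set centred at about (318,192) between the fingers. The hex cut-out is at (427,183), and the blower is at (552,190) with its nozzle tip near (569,118).

```bash
python3 -m inch '[[[0.55,0.1,0.12,-1,0],[0.55,0,0,-1,0],[0.55,0,0,-1,0],[0.55,0,0,-1,0],[0.55,0,0,-1,0],[0.55,0,0,-0.6,0],[0.55,0,0,-0.4,0],[0.55,0,0,0,0],[1,0,0,0,0],[1,0,0,0,0],[1,0,0,0,0],[1,0,0,0,0]]]'
python3 -m inch '[[[1,0,0,0.3,0],[1,0,0,0.6,0],[1,0,0,1,0],[1,0,0,1,0],[1,0,0,1,0],[1,0,0,0.5,0],[1,0,0,0,0],[1,0,0,0,0]]]'
```

```text
clock: 4.9
eef_pos: [0.5316, -0.132, 0.0125]
tcp_rot: [1.0, -0.019, 0.001, 0.0]
ft_force: [-0.7, 0.5, 6.1]
opening: 0.244
finger_force: 61.1
clock: 5.7
eef_pos: [0.5301, -0.1318, 0.099]
tcp_rot: [1.0, -0.019, -0.0, 0.0]
ft_force: [1.1, 0.1, -1.2]
opening: 0.244
finger_force: 60.5
```

```bash
python3 -m inch '[[[1,0.05,-0.6,0,-0.006],[1,0.1,-1,0,-0.006],[1,0.1,-1,0,-0.006],[1,0,-1,0,-0.006],[1,0,-1,0,0],[1,0,-0.32,0,0],[1,0,0,-1,0],[1,0,0,-1,0],[1,0,0,0,0],[1,0,0,0,0]]]'
python3 - <<'E'
from h import *
s=manip.read_state();print(s["eef_pos"],s["tcp_rot"])
c=wrist("w3");h,sa,v=[hsv(c)[...,i].astype(int) for i in range(3)]
for b in blobs(((h<8)|(h>172))&(sa>110)&(v>70),250):print("red",b.min(0),b.max(0),len(b),axis(wpts(c,b,s["eef_pos"][2]+.021)))
for b in blobs((h>95)&(h<118)&(sa>150)&(v>80),250):
    print("blue",b.min(0),b.max(0),len(b),axis(wpts(c,b,.008)))
E
```

```text
clock: 6.7
eef_pos: [0.5354, -0.2302, 0.0593]
tcp_rot: [0.998, -0.057, -0.0, -0.0]
ft_force: [-0.1, 0.8, 0.5]
opening: 0.241
finger_force: 60.4
[ 0.53539676 -0.23016495  0.05926813] [ 9.98394037e-01 -5.66488878e-02 -4.08702362e-04 -2.87088330e-04]
red [297 173] [346 338] 4555 [ 537.6 -230.4   -6.6   87.1   21.5]
blue [  0 105] [ 46 304] 1765 [568.1  93.2   1.9 221.2  53.6]
blue [134 130] [236 293] 9690 [ 543.4 -119.4   17.4  118.1   83.4]
blue [267 146] [380 247] 4704 [ 547.6 -232.8   83.5   77.1   70.4]
blue [ 64 213] [118 312] 3017 [507.6 -16.1  20.1  97.   63.5]
```

View pics/w3.png

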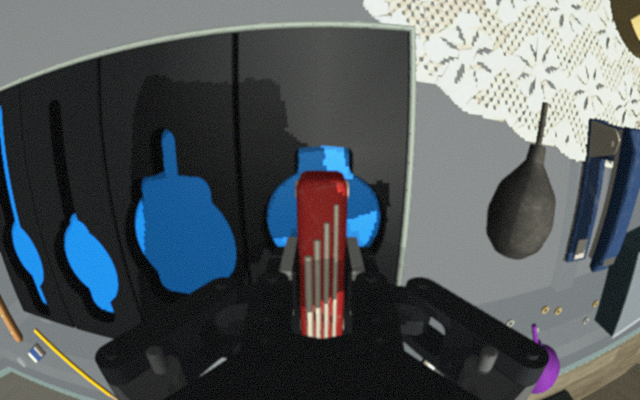

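The wrist view shows the hex set held at (322,255) over its cut-out, whose scallop spans columns 267–380 and whose far slot end is at row 147. The blower is at (522,210).

```bash
python3 - <<'E'
from h import *
c=dict(np.load("pics/w3.npz"));h,sa,v=[hsv(c)[...,i].astype(int) for i in range(3)]
b=blobs((h>95)&(h<118)&(sa>150)&(v>80),250)
for q in b:
    if q[:,0].min()>250 and q[:,0].max()<400:
        P=wpts(c,q,.008)[:,:2]*1000-[534.6,-229.7];a=np.radians(6.5)
        al=P@[-np.cos(a),np.sin(a)];la=P@[np.sin(a),np.cos(a)]
        print("end",np.percentile(al,[0,1]),"scallop lat",la.min(),la.max(),"slot lat",la[al<-42].min(),la[al<-42].max())
# blower now: dark, low saturation
m=(v<95)&(sa<90);m[:,:480]=0;m[265:]=0;m[:,575:]=0
for q in blobs(m,400):
    P=wpts(c,q,.026);print(q.min(0),q.max(0),len(q),axis(P),P.max(0))
bulb,tip=wpts(c,[[522,212],[545,105]],.026);print(bulb,tip)
E
```

```text
end [-48.43451539 -47.7801578 ] scallop lat -40.08980436766819 36.97118869436509 slot lat -17.226104946045858 14.661780366142757
[486 103] [554 258] 4848 [ 543.9 -369.8    9.9  111.    63.8] [ 0.60359473 -0.34166887  0.026     ]
[ 0.52732241 -0.37249429  0.026     ] [ 0.60221237 -0.39086757  0.026     ]
```

```bash
python3 -m inch '[[[1,-0.2,-0.05,-0.5,0],[1,0,0,-0.6,0],[1,0,0,-0.6,0],[1,0,0,-0.55,0],[1,0,0,0,0],[1,0,0,0,0]]]'
```

```text
clock: 7.35
eef_pos: [0.5313, -0.2309, 0.0135]
tcp_rot: [0.998, -0.056, -0.001, -0.0]
ft_force: [-0.5, 0.4, -0.4]
opening: 0.246
finger_force: 61.6
```

```bash
python3 -m inch '[[[1,0,0,-0.05,0],[0.55,0,0,0,0],[0.55,0,0,0,0],[0.55,0,0,0,0],[0.55,0,0,0.5,0],[0.55,0,0,1,0],[0.55,0,0,1,0],[0.55,0,0,1,0],[0.3,0,-0.5,1,-0.01],[0.18,0,-1,0.5,-0.01],[0.18,0,-1,0,-0.01],[0.18,0,-1,0,-0.009]]]'
python3 -m inch '[[[0.18,0,-1,0,0],[0.18,0,-1,0,0],[0.18,0,-1,0,0],[0.18,0,-0.6,0,0],[0.18,0,0,0,0],[0.18,0,0,0,0]]]'
python3 - <<'E'
from h import *
s=manip.read_state();print(s["eef_pos"],s["tcp_rot"])
c=wrist("w4");h,sa,v=[hsv(c)[...,i].astype(int) for i in range(3)]
for b in blobs(((h<8)|(h>172))&(sa>110)&(v>70),250):print("red",b.min(0),b.max(0),len(b),axis(wpts(c,b,.034)))
m=(v<95)&(sa<90);m[255:]=0;m[:,:280]=0;m[:,:][:, 365:]=0
for q in blobs(m,400):
    P=wpts(c,q,.026);print(q.min(0),q.max(0),len(q),axis(P))
E
```

```text
clock: 8.55
eef_pos: [0.5314, -0.3027, 0.1137]
tcp_rot: [0.993, -0.119, 0.0, 0.0]
ft_force: [0.4, 0.1, -0.4]
opening: 0.82
finger_force: 0.0
clock: 9.15
eef_pos: [0.5317, -0.3726, 0.113]
tcp_rot: [0.993, -0.117, -0.0, -0.001]
ft_force: [0.4, -0.1, 0.2]
opening: 0.819
finger_force: 0.0
[ 0.53169352 -0.37255086  0.11298778] [ 9.93079135e-01 -1.17445384e-01 -2.14778232e-04 -6.06609503e-04]
red [ 0 22] [12 66] 422 [798.  -74.8  -5.4  57.6  29.5]
red [144 189] [188 283] 928 [ 531.2 -234.3   -4.9   88.9   22.1]
[289 105] [353 248] 4453 [ 545.2 -380.2  -25.4  113.    51.1]
```

View pics/w4.png

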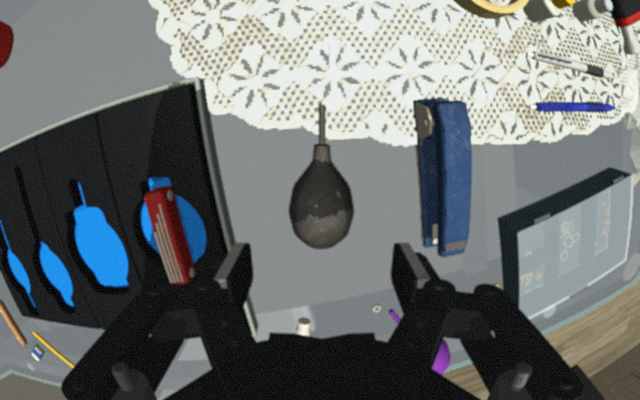

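The wrist view shows the blower straight ahead with its bulb at (321,205) and nozzle tip at (322,105), centred between the fingers and clear of the stapler at (445,175). The hex set sits in its cut-out at (166,235).

```bash
python3 -m inch '[[[0.18,0,0,-1,0],[0.18,0,0,-1,0],[0.18,0,0,-1,0],[0.18,0,0,-1,0],[0.18,0,0,-0.7,0],[0.18,0,0,-0.5,0],[0.18,0,0,0,0],[1,0,0,0,0],[1,0,0,0,0],[1,0,0,0,0],[1,0,0,0,0]]]'
python3 -m inch '[[[1,0,0,0.4,0],[1,0,0,1,0],[1,0,0,1,0],[1,0,0,1,0],[1,0,0,1,0],[1,0,0,0,0],[1,0,0,0,0]]]'
```

```text
clock: 10.3
eef_pos: [0.5323, -0.3737, 0.0105]
tcp_rot: [0.993, -0.118, 0.001, 0.0]
ft_force: [-0.1, 0.1, 3.5]
opening: 0.591
finger_force: 63.4
clock: 11.0
eef_pos: [0.5315, -0.3733, 0.0974]
tcp_rot: [0.993, -0.118, 0.0, 0.0]
ft_force: [0.3, 0.0, -1.0]
opening: 0.593
finger_force: 63.2
```

```bash
python3 -m inch '[[[1,0,0.4,0,0.005],[1,0,0.8,0,0.005],[1,0,1,0,0.005],[1,0,1,0,0.006],[1,0,1,0,0.006],[1,0,1,0,0.006],[1,-0.04,1,0,0.006],[1,-0.04,1,0,0],[1,0,1,0,0],[1,0,1,0,0],[1,0,1,0,0],[1,0,1,0,0]]]'
python3 -m inch '[[[1,0,0.8,0,0],[1,0,0.2,0,0],[1,0,0,0,0],[1,0,0,0,0]]]'
python3 - <<'E'
from h import *
s=manip.read_state();print(s["eef_pos"],s["tcp_rot"])
c=wrist("w5");h,sa,v=[hsv(c)[...,i].astype(int) for i in range(3)]
for q in blobs((h>95)&(h<118)&(sa>150)&(v>70),150):
    print(q.min(0),q.max(0),len(q))
    if q[:,0].min()>220 and q[:,0].max()<420:
        P=wpts(c,q,.008)[:,:2]*1000-[545.9,-130.4];a=np.radians(6.5)
        al=P@[-np.cos(a),np.sin(a)];la=P@[np.sin(a),np.cos(a)]
        print("al",al.min(),al.max(),"lat",la.min(),la.max(),"noz lat",la[al<-45].min(),la[al<-45].max())
for b in blobs(((h<8)|(h>172))&(sa>110)&(v>70),250):print("red",b.min(0),b.max(0),len(b),axis(wpts(c,b,.034)))
E
```

```text
clock: 12.2
eef_pos: [0.5298, -0.1476, 0.0975]
tcp_rot: [0.998, -0.057, 0.0, 0.0]
ft_force: [0.6, 0.5, -1.1]
opening: 0.594
finger_force: 63.2
clock: 12.6
eef_pos: [0.5299, -0.1304, 0.0973]
tcp_rot: [0.998, -0.057, -0.0, 0.0]
ft_force: [-0.2, -0.1, -1.3]
opening: 0.593
finger_force: 63.2
[ 0.52987253 -0.1303521   0.09731766] [ 9.98365183e-01 -5.71558864e-02 -2.94306972e-05  4.05491021e-04]
[161  62] [238 287] 6919
[79 65] [131 290] 4943
[263  95] [374 235] 7031
al -65.45007215201313 46.06605715551121 lat -43.91091918495302 45.11232535023642 noz lat -8.995943533628886 10.432295551037988
[404 120] [466 228] 2299
[465 147] [484 216] 789
red [ 0 50] [30 80] 410 [720.6 157.1 -83.8  62.8  24.3]
red [433 135] [472 249] 1564 [ 530.2 -228.9   -4.5   89.5   26.2]
```

View pics/w5.png

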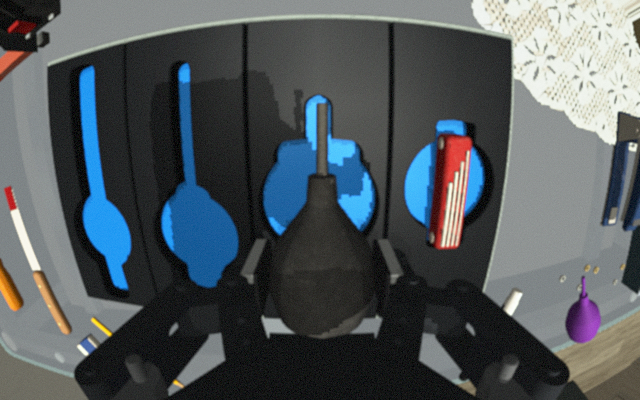

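The blower is held over its cut-out, whose nozzle slot top is at (318,96) against the nozzle tip at (321,103). The hex set is in its own cut-out at (453,192).

```bash
python3 - <<'E'
from h import *
c=dict(np.load("pics/w5.npz"));p=wpts(c,[[321,103],[321,178]],.113)*1000;print(p)
a=np.radians(6.5);d=p[0,:2]-c["T"][:2,3]*1000;print("tip along,lat rel TCP",d@[-np.cos(a),np.sin(a)],d@[np.sin(a),np.cos(a)])
# heights of hex in the tray from range
t=manip.read_camera("top");np.savez("pics/top1.npz",**t);K=t["K"];Rm=R.from_quat(t["rotation"])
v,u=np.mgrid[150:225,275:415];r=t["range_z"][150:225,275:415]
P=Rm.apply(np.c_[((u-K[0,2])/K[0,0]*r).ravel(),(-(v-K[1,2])/K[1,1]*r).ravel(),-r.ravel()])+t["position"]
for x in range(485,586,10):
    q=P[(abs(P[:,0]*1000-x)<5)&(abs(P[:,1]*1000+230)<6),2]*1000;print(x,np.round(np.median(q),1) if len(q) else None,len(q))
E
```

```text
[[ 603.4153705  -138.5648403   113.        ]
 [ 572.03350559 -134.93347384  113.        ]]
tip along,lat rel TCP -73.99980023955109 0.16534093020874252
485 None 0
495 None 0
505 None 0
515 None 0
525 None 0
535 None 0
545 None 0
555 None 0
565 None 0
575 None 0
585 None 0
```

```bash
python3 -m inch '[[[1,-0.1,0.13,0,0],[1,0,0,-1,0],[1,0,0,-1,0],[1,0,0,-0.8,0],[1,0,0,-0.6,0],[1,0,0,-0.4,0],[1,0,0,0,0],[1,0,0,0,0]]]'
```

```text
clock: 13.5
eef_pos: [0.5284, -0.1267, 0.0218]
tcp_rot: [0.998, -0.057, 0.0, 0.0]
ft_force: [-0.3, 0.1, -0.9]
opening: 0.596
finger_force: 63.2
```

```bash
python3 -m inch '[[[1,0,0,-0.13,0],[1,0,0,0,0],[0.36,0,0,0,0],[0.36,0,0,0,0],[0.36,0,0,0,0],[0.36,0,0,0.3,0],[0.36,0,0,0.7,0],[0.36,0,0,1,0],[0.36,0,0,1,0],[0.36,0,0,1,0],[0.36,0,0,1,0]]]'
python3 -m inch '[[[0.4,0,0.6,0.8,0.004],[0.4,-0.2,1,0.6,0.004],[0.4,-0.2,1,0.6,0.004],[0.4,-0.2,1,0.5,0.004],[0.4,-0.2,1,0,0.004],[0.4,-0.3,1,0,0.004],[0.4,-0.3,1,0,0.004],[0.4,-0.3,1,0,0.004],[0.4,-0.3,1,0,0.004],[0.4,-0.3,1,0,0.004],[0.4,-0.3,1,0,0.004],[0.4,-0.3,1,0,0]]]'
python3 -m inch '[[[0.4,-0.3,1,0,0],[0.4,-0.3,1,0,0],[0.4,-0.3,1,0,0],[0.4,-0.3,1,0,0],[0.4,-0.3,1,0,0],[0.4,-0.3,1,0,0],[0.4,0,0.9,-0.5,0],[0.4,0,0,-0.5,0],[0.4,0,0,0,0],[0.4,0,0,0,0]]]'
python3 - <<'E'
from h import *
s=manip.read_state();print(s["eef_pos"],s["tcp_rot"])
c=wrist("w6");h,sa,v=[hsv(c)[...,i].astype(int) for i in range(3)]
for b in blobs((h>=6)&(h<22)&(sa>100),200):print("or",b.min(0),b.max(0),len(b),axis(wpts(c,b,.012)))
for b in blobs(((h<6)|(h>174))&(sa>110)&(v>70),100):print("red",b.min(0),b.max(0),len(b),axis(wpts(c,b,.008)))
E
```

```text
clock: 14.6
eef_pos: [0.5283, -0.1265, 0.121]
tcp_rot: [0.998, -0.056, 0.001, 0.0]
ft_force: [-0.1, -0.3, 0.5]
opening: 0.639
finger_force: 0.0
clock: 15.8
eef_pos: [0.4694, 0.107, 0.1687]
tcp_rot: [1.0, 0.013, -0.0, 0.0]
ft_force: [0.7, -0.1, -0.4]
opening: 0.6
finger_force: 0.0
clock: 16.8
eef_pos: [0.4338, 0.2425, 0.1484]
tcp_rot: [1.0, 0.012, -0.001, 0.0]
ft_force: [-0.1, 0.3, 0.6]
opening: 0.598
finger_force: 0.0
[0.43384042 0.24245729 0.14836025] [ 9.99927101e-01  1.20551923e-02 -5.37191988e-04  4.20184541e-04]
or [91 79] [122 119] 313 [526.1 473.2 -85.6  45.4  43.5]
or [192 117] [229 206] 1717 [454.2 351.    8.4  88.7  29.8]
or [310 140] [329 238] 1795 [427.9 244.    1.8  96.3  17.6]
or [ 39 176] [116 249] 2778 [391.4 550.4 -72.6 142.   70.2]
red [306  18] [327  47] 635 [575.7 250.3   1.3  28.3  19. ]
```

View pics/w6.png

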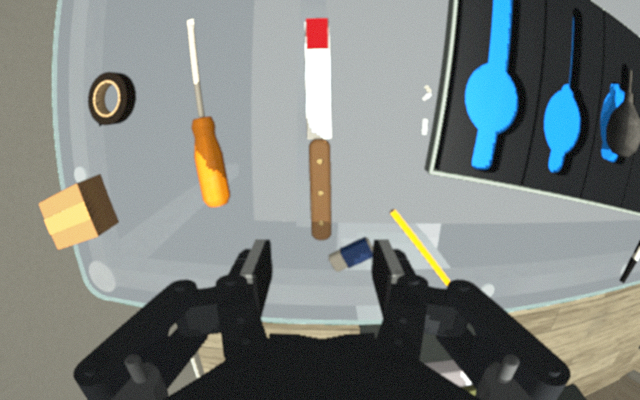

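The wrist view shows the spatula handle at (320,190) and its red end at (317,33). The screwdriver handle is at (211,165) and the tape at (110,98). The blower is seated at (625,120).

```bash
python3 -m inch '[[[0.4,0.28,0.1,-1,0.004],[0.4,0.2,0,-1,0],[0.4,0,0,-1,0],[0.4,0,0,-1,0],[0.4,0,0,-1,0],[0.4,0,0,-1,0],[0.4,0,0,-0.7,0],[0.4,0,0,-0.5,0],[0.4,0,0,0,0],[1,0,0,0,0],[1,0,0,0,0],[1,0,0,0,0]]]'
python3 -m inch '[[[1,0,0,0,0],[1,0,0,0.4,0],[1,0,0,0.8,0],[1,0,0,1,0],[1,0,0,1,0],[1,0,0,1,0],[1,0,0,0.3,0],[1,0,0,0,0]]]'
```

```text
clock: 18.05
eef_pos: [0.4444, 0.2458, 0.0059]
tcp_rot: [1.0, 0.019, 0.001, -0.0]
ft_force: [-0.8, 0.2, 4.6]
opening: 0.203
finger_force: 58.7
clock: 18.85
eef_pos: [0.4444, 0.2457, 0.0961]
tcp_rot: [1.0, 0.019, 0.001, -0.0]
ft_force: [-0.0, 0.5, -0.9]
opening: 0.204
finger_force: 58.9
```

```bash
python3 -m inch '[[[1,0.3,-0.6,0,-0.006],[1,0.5,-1,0,-0.006],[1,0.5,-1,0,-0.006],[1,0.5,-1,0,-0.006],[1,0.5,-1,0,-0.006],[1,0.5,-1,0,-0.006],[1,0.5,-1,0,-0.006],[1,0.5,-1,0,-0.006],[1,0.3,-0.7,0,0],[1,0,-0.3,0,0],[1,0,0,0,0],[1,0,0,0,0]]]'
python3 - <<'E'
from h import *
s=manip.read_state();z=s["eef_pos"][2];print(s["eef_pos"],s["tcp_rot"])
c=wrist("w7");h,sa,v=[hsv(c)[...,i].astype(int) for i in range(3)]
a=np.radians(6.5);ex=[-np.cos(a),np.sin(a)];ey=[np.sin(a),np.cos(a)]
def rel(b,zz,n):
    P=wpts(c,b,zz)[:,:2]*1000-[568.6,68.3];al=P@ex;la=P@ey
    print(n,b.min(0),b.max(0),"al",al.min(),al.max(),"lat",la.min(),la.max());return al,la
for b in blobs((h>95)&(h<118)&(sa>150)&(v>70),150):
    if b[:,0].min()>200 and b[:,0].max()<440:
        al,la=rel(b,.008,"blue")
        for lo in (-115,-80,-50):
            m=(al>lo)&(al<lo+30)
            if m.any():print(lo,la[m].min(),la[m].max())
for b in blobs((h>=6)&(h<22)&(sa>100),400):rel(b,z-.005+.013,"or")
for b in blobs(((h<6)|(h>174))&(sa>110)&(v>70),100):rel(b,z-.005+.008,"red")
E
```

```text
clock: 20.05
eef_pos: [0.5251, 0.0745, 0.0947]
tcp_rot: [0.998, -0.056, -0.0, -0.0]
ft_force: [-0.3, 0.9, -1.4]
opening: 0.202
finger_force: 58.9
[0.52510677 0.07446036 0.09473479] [ 9.98439295e-01 -5.58469684e-02 -1.87720840e-04 -2.35608084e-04]
blue [271 152] [306 236] al 5.31770078953359 73.77236774132109 lat 13.292040150008935 41.20291831998801
blue [336 167] [364 234] al 16.801739618750382 71.95888503765505 lat -32.29124753599187 -9.962833817732188
or [36  0] [134  55] al -98.88867987637646 -74.75124895335179 lat 94.8920761946777 175.39496382847918
or [302 193] [341 339] al 10.314062607257693 98.03831499065156 lat -9.077950152928794 10.948670733001252
or [ 60 252] [106 322] al 49.48286103756056 106.9266557800004 lat 146.52366935887218 179.39350373012772
or [  0 289] [ 50 343] al 91.11581049254578 176.3939349582908 lat 227.66479604335265 341.8088031629635
red [300   0] [342  14] al -79.28254751975342 -72.06023200834841 lat -7.874737950251713 11.12108904597767
red [600 125] [632 213] al -36.64468728202472 25.37389044233554 lat -214.10380463925094 -181.87663491928507
```

View pics/w7.png

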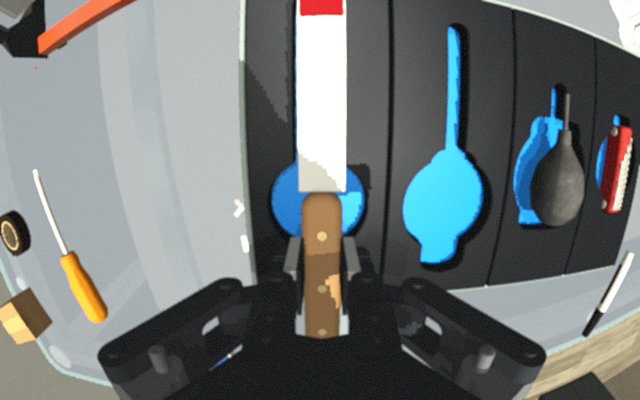

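The spatula is held at (322,200) over its slot, whose scallop spans columns 271–364. The blower is seated at (558,180) and the hex set is at (617,170).

```bash
python3 -m inch '[[[1,0.17,0.17,0,0],[1,0,0,-1,0],[1,0,0,-1,0],[1,0,0,-0.8,0],[1,0,0,-0.6,0],[1,0,0,-0.55,0],[1,0,0,0,0],[1,0,0,0,0]]]'
```

```text
clock: 20.9
eef_pos: [0.5291, 0.077, 0.0158]
tcp_rot: [0.998, -0.056, -0.0, -0.0]
ft_force: [0.2, -0.5, -1.0]
opening: 0.206
finger_force: 58.9
```

```bash
python3 -m inch '[[[1,0,0,-0.1,0],[1,0,0,0,0],[0.62,0,0,0,0],[0.62,0,0,0,0],[0.62,0,0,0,0],[0.62,0,0,0.4,0],[0.62,0,0,1,0],[0.62,0,0,1,0],[0.62,0,0,1,0],[0.5,0,0.5,1,0.008],[0.4,-0.2,1,1,0.008],[0.35,-0.3,1,1,0.008]]]'
python3 -m inch '[[[0.35,-0.3,1,0.4,0.01],[0.35,-0.3,1,0,0.01],[0.35,-0.3,1,0,0.01],[0.35,-0.3,1,0,0.01],[0.35,-0.3,1,0,0.01],[0.35,-0.3,1,0,0.01],[0.35,-0.3,1,0,0],[0.35,-0.3,1,0,0],[0.35,-0.3,1,0,0],[0.35,-0.2,1,0,0],[0.35,0,1,0,0],[0.35,0,0.3,0,0]]]'
python3 -m inch '[[[0.35,0,0,0,0],[0.35,0,0,0,0]]]'
python3 - <<'E'
from h import *
s=manip.read_state();print(s["eef_pos"],s["tcp_rot"])
c=wrist("w8");h,sa,v=[hsv(c)[...,i].astype(int) for i in range(3)]
for b in blobs((h>=6)&(h<22)&(sa>120),400):print("or",b.min(0),b.max(0),len(b),axis(wpts(c,b,.014)))
E
```

```text
clock: 22.1
eef_pos: [0.5191, 0.1271, 0.1433]
tcp_rot: [1.0, -0.019, 0.0, -0.0]
ft_force: [0.6, 0.1, -0.0]
opening: 0.647
finger_force: 0.0
clock: 23.3
eef_pos: [0.4595, 0.356, 0.1495]
tcp_rot: [0.997, 0.077, -0.001, -0.001]
ft_force: [1.0, 0.8, -0.1]
opening: 0.651
finger_force: 0.0
clock: 23.5
eef_pos: [0.461, 0.352, 0.1493]
tcp_rot: [0.997, 0.075, -0.0, 0.001]
ft_force: [-0.4, -0.8, 0.9]
opening: 0.651
finger_force: 0.0
[0.46104426 0.35204599 0.14933134] [ 9.97169218e-01  7.51875764e-02 -3.43052188e-04  5.10900434e-04]
or [544 141] [582 222] 606 [510.8  72.6  -7.   99.4  29.4]
or [310 147] [337 236] 2247 [453.8 348.7   7.9  87.5  26. ]
or [ 98 184] [191 252] 1779 [390.4 540.8 -73.2 119.1  74.3]
or [109 237] [160 257] 483 [357.8 555.1 -72.8  72.3  22.3]
```

View pics/w8.png

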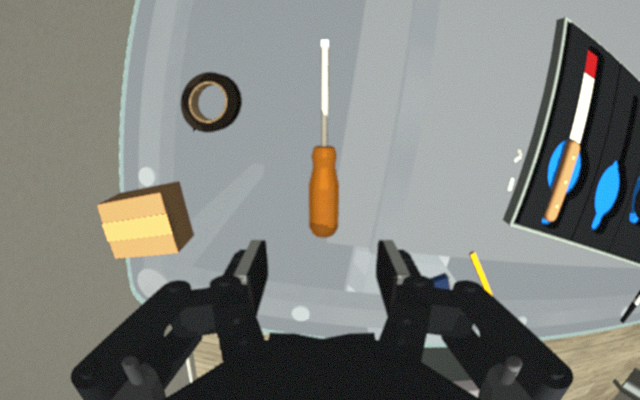

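The screwdriver lies straight ahead, with its handle at (323,190) and tip at (325,42). The tape at (210,102) is clear. The spatula lies in its slot at (572,140).

```bash
python3 -m inch '[[[0.4,0,-0.1,-1,0],[0.4,0,0,-1,0],[0.4,0,0,-1,0],[0.4,0,0,-1,0],[0.4,0,0,-1,0],[0.4,0,0,-1,0],[0.4,0,0,-0.7,0],[0.4,0,0,-0.5,0],[0.4,0,0,0,0],[1,0,0,0,0],[1,0,0,0,0],[1,0,0,0,0]]]'
python3 -m inch '[[[1,0,0,0,0],[1,0,0,0.4,0],[1,0,0,0.8,0],[1,0,0,1,0],[1,0,0,1,0],[1,0,0,1,0],[1,0,0,0.3,0],[1,0,0,0,0]]]'
```

```text
clock: 24.75
eef_pos: [0.4617, 0.3514, 0.0069]
tcp_rot: [0.997, 0.075, 0.001, -0.0]
ft_force: [0.4, -0.2, 3.9]
opening: 0.298
finger_force: 59.1
clock: 25.55
eef_pos: [0.4616, 0.3512, 0.0972]
tcp_rot: [0.997, 0.075, 0.001, -0.0]
ft_force: [-0.4, 0.1, -0.7]
opening: 0.304
finger_force: 59.1
```

```bash
python3 -m inch '[[[1,0,-0.5,0,-0.007],[1,0,-1,0,-0.007],[1,0.2,-1,0,-0.007],[1,0.2,-1,0,-0.007],[1,0.2,-1,0,-0.007],[1,0.2,-1,0,-0.007],[1,0.2,-1,0,-0.007],[1,0.2,-1,0,-0.007],[1,0.2,-1,0,-0.007],[1,0.2,-1,0,-0.007],[1,0.2,-1,0,-0.007],[1,0.2,-1,0,-0.007]]]'
python3 -m inch '[[[1,0.2,-1,0,0],[1,0.2,-1,0,0],[1,0.2,-1,0,0],[1,0.1,-1,0,0],[1,0,-1,0,0],[1,0,-1,0,0],[1,0,-0.8,0,0],[1,0,-0.45,0,0],[1,0,0,0,0],[1,0,0,0,0]]]'
python3 - <<'E'
from h import *
s=manip.read_state();z=s["eef_pos"][2];print(s["eef_pos"],s["tcp_rot"])
c=wrist("w9");h,sa,v=[hsv(c)[...,i].astype(int) for i in range(3)]
a=np.radians(6.5);ex=[-np.cos(a),np.sin(a)];ey=[np.sin(a),np.cos(a)]
def rel(b,zz,n):
    P=wpts(c,b,zz)[:,:2]*1000-[557.3,-31.];al=P@ex;la=P@ey
    print(n,b.min(0),b.max(0),"al",al.min(),al.max(),"lat",la.min(),la.max(),axis(P)[2]);return al,la
for b in blobs((h>95)&(h<118)&(sa>150)&(v>70),60):
    if b[:,0].min()>230 and b[:,0].max()<420:rel(b,.008,"blue")
for b in blobs((h>=6)&(h<22)&(sa>120),400):rel(b,z+.007,"or")
d=c["T"][:2,3]*1000-[557.3,-31.];print("TCP al,lat",d@ex,d@ey)
E
```

```text
clock: 26.75
eef_pos: [0.5008, 0.119, 0.0953]
tcp_rot: [0.998, -0.058, -0.0, 0.0]
ft_force: [0.2, 0.2, -0.3]
opening: 0.301
finger_force: 59.2
clock: 27.75
eef_pos: [0.5149, -0.0237, 0.0957]
tcp_rot: [0.998, -0.057, -0.0, -0.0]
ft_force: [0.2, 0.6, -0.7]
opening: 0.304
finger_force: 59.2
[ 0.5149302  -0.02368131  0.09572073] [ 9.98400967e-01 -5.65281363e-02 -4.38407196e-05 -2.76400068e-04]
blue [272  21] [314 238] al -95.45473915806846 75.00058083790218 lat 8.254703808832039 41.617491209439095 -19.6
blue [329  23] [371 238] al -93.84416160386174 75.00590686361647 lat -36.66029434126929 -3.194346803654713 7.0
or [0 0] [98 75] al -107.82106196617859 -76.35422105161366 lat 122.36978944649698 225.59698842105263 -84.3
or [181 162] [214 275] al -5.918740159921902 55.618231849955244 lat 58.482171092762684 70.72367426615197 -6.0
or [294 185] [350 339] al 5.823677877863623 97.97739744277483 lat -12.546338484971768 17.11411137142095 -6.5
TCP al,lat 42.92594216843 2.475245599248276
```

View pics/w9.png

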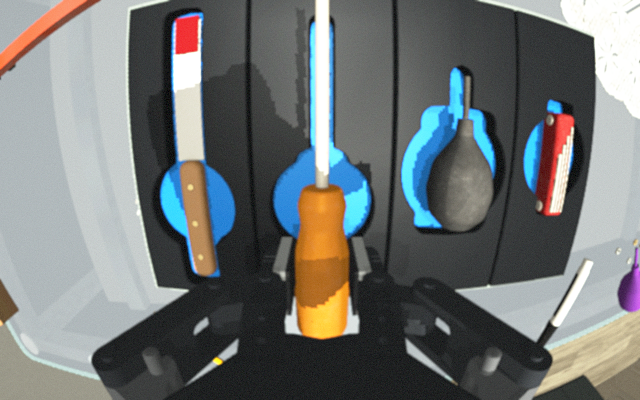

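The screwdriver is aligned over its cut-out, with the handle at (322,260) and the scallop spanning columns 272–371. The spatula at (190,145), blower at (462,175) and hex set at (556,165) are lying in theirs.

```bash
python3 -m inch '[[[1,0,0,-0.6,0],[1,0,0,-1,0],[1,0,0,-0.8,0],[1,0,0,-0.8,0],[1,0,0,-0.5,0],[1,0,0,-0.24,0],[1,0,0,0,0],[1,0,0,0,0]]]'
```

```text
clock: 28.6
eef_pos: [0.5154, -0.024, 0.0174]
tcp_rot: [0.998, -0.056, 0.0, 0.0]
ft_force: [0.1, 0.0, 0.2]
opening: 0.302
finger_force: 59.2
```

```bash
python3 -m inch '[[[1,0,0,-0.13,0],[1,0,0,0,0],[0.58,0,0,0,0],[0.58,0,0,0,0],[0.58,0,0,0,0],[0.58,0,0,0.4,0],[0.58,0,0,1,0],[0.58,0,0,1,0],[0.58,0,0,1,0],[0.5,0,0,1,0],[0.4,0,-0.5,1,0],[0.3,0,-1,1,0]]]'
python3 -m inch '[[[0.2,0,-1,1,0],[0.2,0,-0.5,1,0],[0.2,0,0,0.5,0],[0.2,0,0,0,0],[0.2,0,0,0,0]]]'
python3 - <<'E'
from h import *
s=manip.read_state();print(s["eef_pos"])
c=wrist("w10");t=dict(manip.read_camera("side"))
w=c["image"][30:260,60:580];sd=t["image"][150:280,240:440]
cv2.imwrite("pics/f10.png",np.vstack([cv2.resize(w,(780,345)),np.pad(cv2.resize(sd,(370,240)),((0,0),(0,410),(0,0)))])[:,:,::-1])
r=c["range_z"];print((r>0).mean())
K=c["K"]
# depth along axis -> world heights
v,u=np.mgrid[0:400,0:640];a=np.stack([(u-K[0,2])/K[0,0],(v-K[1,2])/K[1,1]],-1);q=np.hypot(a[...,0],a[...,1])+1e-9
d=np.stack([np.tan(q)*a[...,0]/q,-np.tan(q)*a[...,1]/q,-np.ones_like(q)],-1)*r[...,None]
M=c["T"]@c["mount"];P=(d@M[:3,:3].T+M[:3,3])*1000
P[r==0]=np.nan
an=np.radians(6.5);ex=np.array([-np.cos(an),np.sin(an)]);ey=np.array([np.sin(an),np.cos(an)])
for n,o in dict(spat=(568.6,72),screw=(557.3,-28.5),blow=(545.9,-129.7),hex=(533.5,-231)).items():
    X=P[...,:2]-o;al=X@ex;la=X@ey;out=[]
    for y in range(-100,101,20):
        z=P[...,2][(abs(al-y)<5)&(abs(la)<8)];z=z[~np.isnan(z)];out.append(round(float(np.percentile(z,85)),1) if len(z) else None)
    print(n,out)
E
```

```text
clock: 29.8
eef_pos: [0.5151, -0.0525, 0.1439]
tcp_rot: [0.999, -0.055, 0.0, -0.0]
ft_force: [1.2, 0.8, -0.7]
opening: 0.704
finger_force: 0.0
clock: 30.3
eef_pos: [0.5147, -0.083, 0.1919]
tcp_rot: [0.998, -0.056, -0.0, -0.0]
ft_force: [0.2, -0.0, -0.1]
opening: 0.8
finger_force: 0.0
[ 0.51467545 -0.08304553  0.191894  ]
0.99358984375
spat [18.4, 18.4, 17.3, 17.1, 17.1, 17.3, 23.0, 23.0, 22.9, 23.2, 22.8]
screw [26.0, 26.1, 26.1, 26.1, 25.8, 26.1, 295.5, 275.3, 37.3, 37.3, 25.4]
blow [26.3, 26.2, 25.0, 37.1, 41.4, 54.9, 255.6, 258.4, 25.5, 26.0, 26.0]
hex [26.4, 26.2, 26.3, 33.2, 35.5, 36.4, 36.3, 36.1, 26.0, 26.1, 26.2]
```

View pics/f10.png

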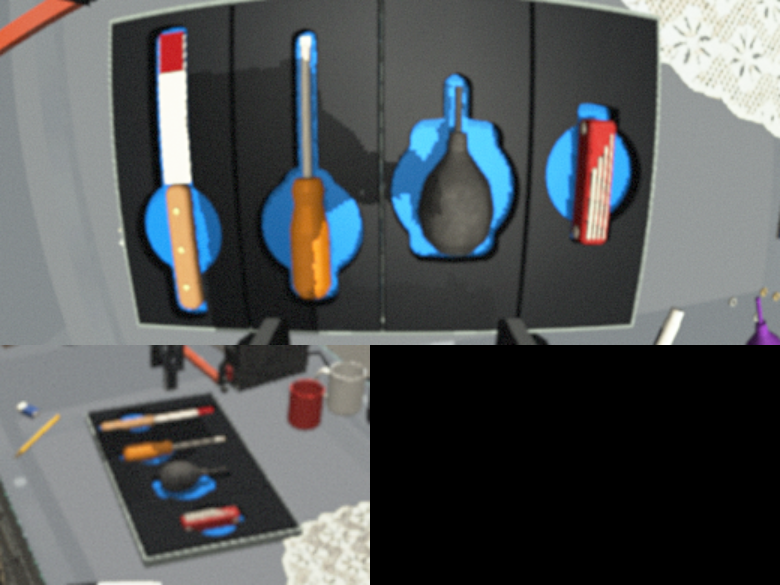

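All four tools are lying in their cut-outs: spatula (175,165), screwdriver (308,165), blower (456,180), hex set (596,180). I'll check how level the hex set is against its flat starting state, and check its end clearance.

```bash
python3 - <<'E'
from h import *
for f,zb in (("w2",0),("w10",0),("w9",0)):
    c=dict(np.load(f"pics/{f}.npz"));K=c["K"];r=c["range_z"];h,sa,v=[hsv(c)[...,i].astype(int) for i in range(3)]
    v_,u=np.mgrid[0:400,0:640];a=np.stack([(u-K[0,2])/K[0,0],(v_-K[1,2])/K[1,1]],-1);q=np.hypot(a[...,0],a[...,1])+1e-9
    d=np.stack([np.tan(q)*a[...,0]/q,-np.tan(q)*a[...,1]/q,-np.ones_like(q)],-1)*r[...,None]
    M=c["T"]@c["mount"];P=(d@M[:3,:3].T+M[:3,3])*1000
    m=(P[...,2]>30.5)&(P[...,2]<45)&(r>0)&(P[...,0]>465)&(P[...,0]<600)
    m&=(abs(P[...,1]+(133 if f=="w2" else 232))<25);p=P[m];print(f,axis(p),p[:,0].min(),p[:,0].max())
    print([round(float(np.median(p[abs(p[:,0]-x)<6,2])),1) for x in range(490,575,12)])
    if f!="w2":
        g=(h>95)&(h<118)&(sa>150)&(abs(P[...,1]+232)<18)&(abs(P[...,0]-534)<65)&(P[...,2]<15)
        X=P[g][:,:2]-[533.5,-231];al=X@[-.9936,.1132];print("blue al",al.min(),al.max())
E
```

```text
w2 [ 5.297138e+05 -1.327138e+05 -2.200000e+00  8.942920e+04  2.165910e+04] 484.74924585390613 574.6090234455166
[33.1, 33.6, 33.7, 34.1, 33.8, 33.4, 33.2, 32.7]
w10 [ 5.296925e+05 -2.302672e+05 -6.300000e+00  8.917640e+04  2.221410e+04] 484.8470067076167 574.6581704662864
[33.3, 34.3, 34.5, 34.5, 34.2, 33.5, 33.3, 32.7]
blue al -51.937596485944155 34.82404429375827
w9 [ 5.298627e+05 -2.296795e+05 -7.200000e+00  8.819400e+04  2.287790e+04] 485.36613234753736 574.5092813035492
[33.9, 34.8, 34.9, 34.8, 34.9, 33.6, 33.2, 32.8]
blue al -52.179491468291104 33.633931262211284
```

```bash
python3 -c "
from bench import manip
print(manip.job_done())"
```

```text
the job is handed in; nothing more can be done
None
```

I handed the job in at about 30 s: all four tools lie in their own cut-outs, with the hex-key set taken out of the blower's cut-out first and the stapler and tape roll not touched.

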